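# Cull the warped tip-rack deck

## Task

Two blue pipette-tip-rack deck plates lie on the flat stone checking plate; the hot wash has warped one of them, so that its corner with the red sticker stands clear of the stone. Press that raised corner right down with the fingers for a moment to prove that the deck rocks, then lift this deck by its white bar and lay it, bar upward, on the floor of the orange reject tray. Leave the sound, flat deck (green sticker) where it lies.

Things in the scene. Friction and masses are not known exactly. Their poses are not given: they have to be found in the camera images.
- warped_grip (a point): Middle of the white bar (44 mm along x, 12 along y, 30 tall) on the warped deck, the one to cull: blue perforated plastic plate, 120 (x) x 76 (y) x 6 mm, about 0.12 kg, loose, twisted. Half-way up the bar, 25 mm above what the deck lies on; bar's foot and top 15 mm below and above. z is vertical as found; the bar leans about 7 degrees. Lies on a fixed stone plate, 240 x 300 mm, top at z = 0.020.
- warped_corner (a point): Where to press: middle of the round red sticker (19 mm) on the warped deck's top face, 14 mm in from both edges of its raised corner (+x, -y end), about 17 mm above the stone; the corner's tip has a 16 mm gap under it. The deck rocks freely on its other diagonal: under 1 N lowers the corner to the stone, this point then about 7 mm above it; let go, it tips back. Axes as warped_grip.
- flat_grip (a point): Middle of the white bar of the sound deck, to be left alone: same colour and size as the warped deck but flat, with a green sticker, lying on all four corners on the same stone plate. Half-way up the bar, 21 mm above the stone. Axes as warped_grip.
- reject_tray: Orange open tray, fixed: 210 (x) x 170 (y) mm outside, 200 x 160 mm inside, walls 40 mm high and 5 mm thick, floor 5 mm thick. Origin at the centre of its underside, on the bench; z up. (A white tray of the same shape, with sound decks in it, is a bystander.)
There are look-alikes about, which are no part of the job. What is shaped like the part that bears warped_grip but brown or turquoise is not meant.

How it is judged:
On the way:
1. the raised corner of the warped deck is pressed down to the stone by the fingers, the deck still lying where it was found (height (world z) of warped_corner below 0.0295 m and distance of warped_grip from where it was at the start of the episode below 0.025 m and contact force between the fingers and warped_deck above 0.1 N), for 0.1 s.
At the end, for the whole second after the job is handed in: the warped deck lies released and still in the orange tray, its bar's middle within 70 mm (tray x) and 50 mm (tray y) of the tray's centre and under 36 mm above its underside, bar up (tilt under 0.4 rad, either way it rocks); the flat deck is within 20 mm of where it was found (x of warped_grip in the frame of reject_tray between -0.07 and 0.07 m and y of warped_grip in the frame of reject_tray between -0.05 and 0.05 m and z of warped_grip in the frame of reject_tray below 0.036 m and angle between warped_grip's own z axis and vertical below 0.4 rad and linear speed of warped_deck below 0.02 m/s and distance of flat_grip from where it was at the start of the episode below 0.02 m); the robot touches nothing.
It fails at once if the flat deck is moved from its place by more than 20 mm (distance of flat_grip from where it was at the start of the episode above 0.02 m).
It also fails if it takes over 48 s, if anything falls off the work surface, if the arm or the gripper's body presses on something with over 40 N, if the wrist force passes 120 N, or if a joint passes its speed limit or range.

## Robot

A 6-joint arm with a two-finger parallel gripper is mounted at the origin on the work surface. World frame = base frame: x ahead of the robot, y to its left, z up, the work surface at z = 0. Lengths are in m, angles in rad, forces in N, time in s.
With the tool pointing down it reaches from about 0.2 to 0.875 m from the base axis. Payload 3.4 kg.
Tool frame: the origin (TCP) lies on the mounting face of the last link; the fingertips stand 199 mm ahead of it and the grasp point (between the pads) lies 180 mm ahead of it (robot.tcp_to_tips is the distance from the TCP to the fingertips, in m); z points along the fingers, y is the line along which they close (so a half turn about z gives the same grasp; the last joint's range is limited). The gripper opens to 94 mm and grips with 3 to 60 N. Pads are 16 mm wide; open, the fingers measure 119 mm over their backs; the gripper's body (75 mm by 177 mm) begins 78 mm behind the grasp point.
Start: joints at [1.224, 0.276, 1.505, -0, 1.361, -0.121], TCP at [0.129, 0.56, 0.405] pointing down, gripper open.
Joint ranges: [-2.89, 2.89], [-0.75, 2.08], [0.22, 2.7], [-1.18, 4.32], [0.11, 2.71], [-2.7, 2.7]. Speed limits (rad/s): [2.57, 2.57, 3.14, 3.14, 3.14, 3.14].

## Interface

Orientations are given as a rotation vector (axis times angle).
In Python, from rig import telemetry, vision, order, robot gives the robot as it stands.
- The arm moves only by the shell command python3 -m handwheel 'ROWS' [FORCE]. ROWS is text: rows parted by semicolons, each of 7 numbers parted by spaces: the shift along the tool's x, y, z in cm, then the turn, a rotation vector about the tool's x, y, z in rad, then the closure, from 0 (fully open) to 1 (shut). In form: x y z wx wy wz gripper; .... A call has 1 to 20 rows; each row is the pose to reach, as a shift and turn from the pose commanded when the call began, along the tool's axes at that moment; what a row does not reach only later rows make up. A row lasts 1/10 s, in which the tool goes at most 50 mm and 8.59 degrees, less where a joint would pass 70% of its speed; a pose out of reach is approached as far as the arm can. A call with a gripper value outside its range is refused whole. The fingers move at their own pace and stop on an object; FORCE is the grip in N (left out, the last holds). Time passes only in rows, so rows that repeat a pose let the fingers close. It gives the time, the measured TCP pose, the force, the opening and the grip force at its end, in the units of the state.
- telemetry.sense(): the state, without advancing time (a new reading comes with each control period).
- vision.camera(name): name is "scene" or "top" or "wrist"; returns a dict with "pixels" (400x640x3 uint8, red, green, blue), "range_z" (400x640 float32, m along the optical axis (not along the pixel's ray), 0 where there is no reading), "fx", "fy", "cx", "cy" (pixels), "k1" (the pictures are not rectified: a ray, as slopes to the right and down, at radius r is drawn at 1 + k1 r^2 times it, then the intrinsics apply), "rvec" (rotation vector, rad) and "tvec" (3), from world to camera coordinates, as OpenCV has them. Camera axes: x right, y down, z forward; pixel columns grow to the right and rows downward; lengths in m; the calibration is good to about 2 mm. A picture is of the moment at which its call begins.
- order.sign_off(): hands the job in; it is judged then, once.
Trained networks look in a picture, given as the dict that the camera call returned (one of the last four; its "shot" number tells which), for a name from the list of things; names that differ only in an ending like _2 or _b are one class to them, and where a whole thing is asked for, a point or a joint stands for the part that bears it (a point fixed in the world has none). Each returns a list of dicts, best first, with "conf" (0 to 1); they miss things now and then, are a little off and sometimes report something else, mostly with a low value. They report only what shows in the picture. A call takes as long as a camera call. They do not tell look-alikes from the thing itself.
- vision.recognise(picture, query): "centre" ([column, row] as shares, 0 to 1, of the picture: columns of its width, rows of its height, amid what is visible of it).
The state is a dict: "t": time; "q": joint angles; "qd": joint speeds; "tau": joint torques, N m; "tcp_pos": TCP position; "tcp_rot": TCP orientation; "force": force on the tool from outside, world axes, zero at the start; "torque": the same for the moment, N m; "opening": finger opening in m; "gripper_force": force on a finger pad.
Only numpy, scipy, OpenCV 4.12 (cv2) and the standard library are available. Lean on these libraries where they do the work, as an engineer would, in place of code of your own. Each camera call takes 0.05 s, during which the arm holds its last target. There are 200 camera calls.

## Working session

There is one attempt and no reset: what is moved stays moved. The work goes in short steps, Python scripts to look and compute and a shell command to move; the robot and the scene stay as the last step left them, time stands still between calls to the robot, and variables do not carry over. Pictures are saved under pics/ and viewed, at most 10 in all, crops included, and the job is handed in when it is done.

```bash
mkdir -p pics; cat > h.py <<'E'
import numpy as np, cv2
from rig import telemetry, vision, order, robot
def cam(n,save=None):
    p=vision.camera(n)
    if save: cv2.imwrite('pics/'+save,p['pixels'][:,:,::-1])
    return p
def world(p,u,v,d=None):
    """pixel -> world point(s), with depth"""
    u=np.atleast_1d(u).astype(float);v=np.atleast_1d(v).astype(float)
    if d is None: d=p['range_z'][v.astype(int),u.astype(int)]
    K=np.array([[p['fx'],0,p['cx']],[0,p['fy'],p['cy']],[0,0,1.]])
    xy=cv2.undistortPoints(np.stack([u,v],1)[:,None],K,np.array([p['k1'],0,0,0.]))[:,0]
    R=cv2.Rodrigues(np.array(p['rvec'],float))[0]
    return (np.c_[xy*d[:,None],d]-np.array(p['tvec']).ravel())@R
def rec(p,q):
    for r in vision.recognise(p,q)[:6]:
        u,v=r['centre'][0]*640,r['centre'][1]*400
        print(q,round(r['conf'],2),(round(u),round(v)),world(p,min(u,639),min(v,399))[0].round(3))
E
python3 - <<'E'
from h import *
p=cam('top','top.png')
for q in ['warped_grip','warped_corner','flat_grip','reject_tray']: rec(p,q)
s=cam('scene','scene.png')
for q in ['warped_grip','warped_corner','flat_grip','reject_tray']: rec(s,q)
t=telemetry.sense();print(t['t'],t['tcp_pos'],t['tcp_rot'],cv2.Rodrigues(np.array(t['tcp_rot']))[0].round(3))
E
```

```text
warped_grip 0.89 (266, 256) [0.278 0.22  0.043]
warped_grip 0.77 (258, 183) [0.496 0.249 0.044]
warped_grip 0.65 (202, 135) [0.65  0.434 0.009]
warped_corner 0.85 (263, 258) [0.274 0.23  0.039]
warped_corner 0.83 (259, 182) [0.5   0.247 0.031]
warped_corner 0.82 (201, 129) [0.671 0.437 0.011]
flat_grip 0.93 (307, 190) [0.478 0.102 0.032]
reject_tray 0.84 (388, 174) [ 0.537 -0.149  0.006]
reject_tray 0.34 (257, 181) [0.501 0.251 0.046]
warped_grip 0.71 (302, 168) [0.278 0.221 0.018]
warped_grip 0.62 (455, 199) [0.672 0.423 0.01 ]
warped_grip 0.57 (365, 191) [0.505 0.247 0.034]
warped_corner 0.86 (302, 172) [0.281 0.218 0.008]
warped_corner 0.81 (361, 189) [0.487 0.251 0.031]
warped_corner 0.67 (453, 194) [0.661 0.427 0.019]
flat_grip 0.64 (317, 214) [0.488 0.094 0.027]
reject_tray 0.7 (248, 275) [ 0.531 -0.149  0.006]
0.5 [0.12872989 0.56039855 0.40467263] [3.53827327e-01 3.12156188e+00 4.45734342e-05] [[-0.975  0.224  0.   ]
 [ 0.224  0.975  0.   ]
 [-0.     0.    -1.   ]]
```

View pics/top.png

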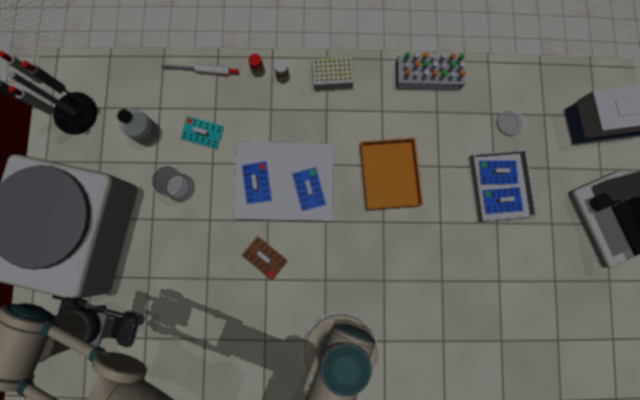

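View pics/scene.png

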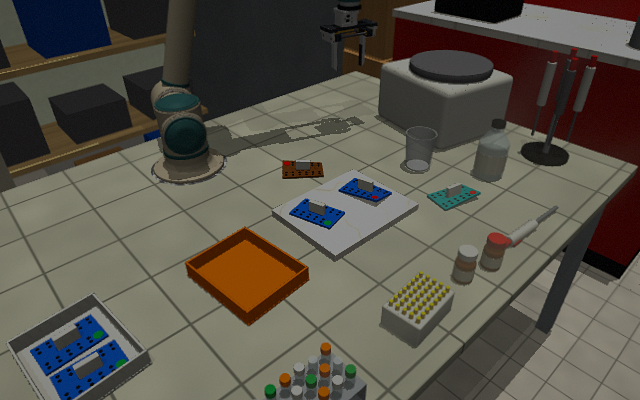

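Candidates in the top view for warped_grip are (258,183) blue with red sticker, (265,257) brown, (202,132) turquoise, and (309,188) blue with green sticker, which is the flat deck. Only (258,183) is blue with a red sticker at its +x,-y corner (262,167), on the stone, so that is the warped deck. The orange tray is at (390,174). The white tray at (502,186) is the bystander. Next I'll confirm with an enlarged crop and measure.

```bash
python3 - <<'E'
from h import *
p=cam('top'); im=p['pixels']
c=im[135:225,228:340]; cv2.imwrite('pics/crop.png',cv2.resize(c,None,fx=6,fy=6,interpolation=cv2.INTER_CUBIC)[:,:,::-1])
hsv=cv2.cvtColor(im,cv2.COLOR_RGB2HSV)
def pts(m,box):
    k=np.zeros(m.shape,bool);u0,u1,v0,v1=box;k[v0:v1,u0:u1]=True
    v,u=np.nonzero(m&k);return u,v
H,S,V=[hsv[...,i].astype(int) for i in range(3)]
for n,b in [('warp',(236,276,150,215)),('flat',(285,332,155,215))]:
    u,v=pts((H>100)&(H<130)&(S>120),b);w=world(p,u,v)
    r=cv2.minAreaRect(w[:,:2].astype(np.float32));print(n,len(u),w.mean(0).round(4),r)
    h=cv2.convexHull(np.stack([u,v],1).astype(np.int32)); k=np.zeros(H.shape,np.uint8);cv2.fillConvexPoly(k,h,1)
    u,v=pts((k>0)&(S<70),b);w=world(p,u,v);print('bar',len(u),w.mean(0).round(4),np.median(w,0).round(4))
u,v=pts(((H<8)|(H>172))&(S>130),(236,276,150,215));print('red',len(u),world(p,u,v).mean(0).round(4))
u,v=pts((H>8)&(H<22)&(S>150),(350,430,130,220));w=world(p,u,v)
print('tray',cv2.minAreaRect(w[:,:2].astype(np.float32)))
E
```

```text
warp 781 [0.4949 0.2561 0.0352] ((0.4088901877403259, 0.2100328505039215), (0.33733731508255005, 0.10181333124637604), 27.183452606201172)
bar 70 [0.4934 0.2557 0.0743] [0.4952 0.2571 0.0585]
flat 778 [0.4797 0.0988 0.0287] ((0.41560620069503784, 0.08201594650745392), (0.25674113631248474, 0.074165478348732), 13.677016258239746)
bar 58 [0.4821 0.0983 0.0523] [0.4814 0.0993 0.0549]
red 13 [0.549  0.2419 0.0359]
tray ((0.48667392134666443, -0.05530978739261627), (0.24495179951190948, 0.4349583387374878), 25.657644271850586)
```

View pics/crop.png

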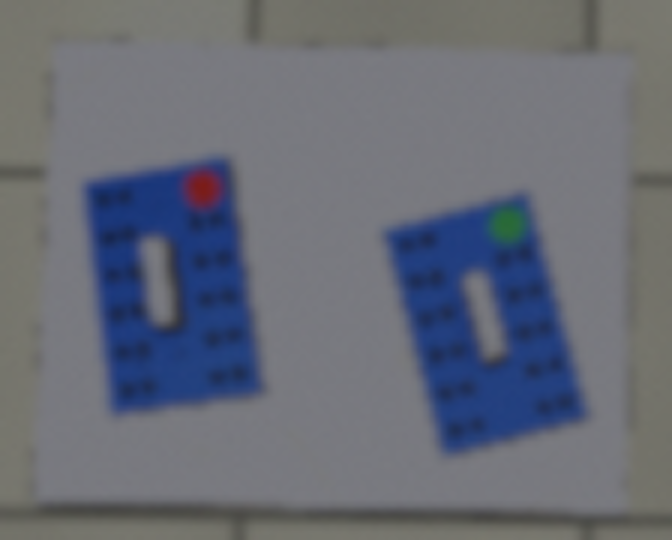

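The crop confirms it: the red-sticker deck has its sticker at the +x,-y corner, yaw is about +0.12 rad, and the bar runs along its long axis. I'm moving above it with the wrist camera.

```bash
r="-43 -22 3 0 0 -0.346 1"; python3 -m handwheel '-43 -22 3 0 0 -0.346 1;-43 -22 3 0 0 -0.346 1;-43 -22 3 0 0 -0.346 1;-43 -22 3 0 0 -0.346 1;-43 -22 3 0 0 -0.346 1;-43 -22 3 0 0 -0.346 1;-43 -22 3 0 0 -0.346 1;-43 -22 3 0 0 -0.346 1;-43 -22 3 0 0 -0.346 1;-43 -22 3 0 0 -0.346 1;-43 -22 3 0 0 -0.346 1;-43 -22 3 0 0 -0.346 1;-43 -22 3 0 0 -0.346 1;-43 -22 3 0 0 -0.346 1;-43 -22 3 0 0 -0.346 1' 20
cat > m.py <<'E'
from h import *
import sys
def med(p,m,n):
    k,l,st,c=cv2.connectedComponentsWithStats(m.astype(np.uint8)); 
    for i in 1+np.argsort(-st[1:,4])[:3]:
        v,u=np.nonzero(l==i); w=world(p,u,v); w=w[w[:,2]<.2]
        if len(w)>20:
            z=np.median(w[:,2]);w=w[abs(w[:,2]-z)<.03]
            r=cv2.minAreaRect(w[:,:2].astype(np.float32))
            print(n,len(u),'px',c[i].round(),'mean',w.mean(0).round(4),'rect',np.round(r[0],4),np.round(r[1],3),round(r[2],1))
p=cam('wrist',sys.argv[1]); hsv=cv2.cvtColor(p['pixels'],cv2.COLOR_RGB2HSV)
H,S,V=[hsv[...,i].astype(int) for i in range(3)]
red=((H<6)|(H>172))&(S>130)&(V>60); blue=(H>100)&(H<130)&(S>120)
med(p,red,'red'); med(p,blue,'blue')
ker=np.ones((45,45),np.uint8)
inb=cv2.morphologyEx((blue|red).astype(np.uint8),cv2.MORPH_CLOSE,ker)>0
med(p,inb&(S<60)&(V>80),'bar')
t=telemetry.sense();print(t['t'],np.round(t['tcp_pos'],4),t['opening'],t['force'],'\n',cv2.Rodrigues(np.array(t['tcp_rot']))[0].round(3))
E
python3 m.py w1.png
```

```text
t: 2.05
tcp_pos: [0.4976, 0.2507, 0.375]
tcp_rot: [-0.192, 3.136, 0.0]
force: [-0.1, -0.2, -0.1]
opening: 0.0006
gripper_force: 0.0
red 143 px [468. 353.] mean [0.6943 0.4755 0.0176] rect [0.6943 0.4753] [0.018 0.017] 18.7
blue 5906 px [177. 150.] mean [0.4772 0.1017 0.0258] rect [0.4819 0.1002] [0.119 0.076] 15.4
blue 5294 px [323. 181.] mean [0.4905 0.2586 0.0291] rect [0.4994 0.2591] [0.119 0.075] 8.8
bar 997 px [168. 157.] mean [0.4806 0.1027 0.0493] rect [0.485  0.0939] [0.047 0.027] 13.7
bar 636 px [324. 191.] mean [0.4949 0.2598 0.0573] rect [0.4962 0.26  ] [0.043 0.014] 9.1
bar 223 px [327. 230.] mean [0.4881 0.2557 0.1906] rect [0.488  0.2561] [0.001 0.01 ] 4.7
2.1 [0.4977 0.2506 0.375 ] 0.0005845565510299961 [ 0.33138294 -0.74749976  0.58579144] 
 [[-0.993 -0.122  0.   ]
 [-0.122  0.993  0.   ]
 [-0.     0.    -1.   ]]
```

View pics/w1.png

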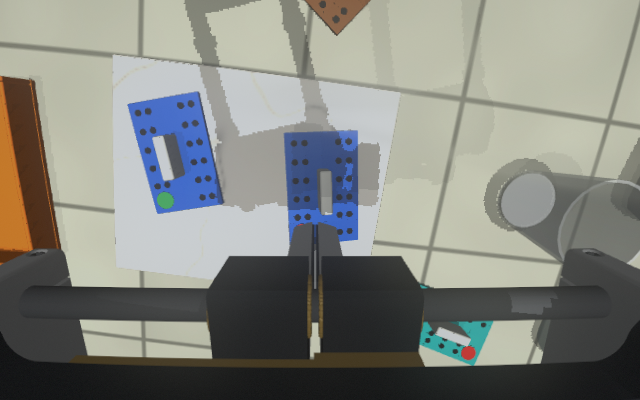

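w1 shows the warped deck at (323,181) under the closed fingers, with its bar at (324,191). Yaw is about 9° and the sticker is hidden behind the fingers. Its computed position is (0.549,0.242), which agrees with the top view. I'm going above the sticker.

```bash
python3 -m handwheel '-5 -1.5 0 0 0 -0.035 1;-5 -1.5 5 0 0 -0.035 1;-5 -1.5 9 0 0 -0.035 1;-5 -1.5 12 0 0 -0.035 1;-5 -1.5 12.6 0 0 -0.035 1;-5 -1.5 12.6 0 0 -0.035 1;-5 -1.5 12.6 0 0 -0.035 1' 
python3 m.py w2.png
```

```text
t: 2.8
tcp_pos: [0.5506, 0.2414, 0.2504]
tcp_rot: [-0.244, 3.129, 0.001]
force: [-0.0, 0.3, -0.6]
opening: 0.0003
gripper_force: 0.0
red 325 px [318. 217.] mean [0.5434 0.2424 0.0369] rect [0.5432 0.2423] [0.01  0.018] 3.5
blue 15139 px [354. 143.] mean [0.4945 0.258  0.0295] rect [0.4986 0.2588] [0.121 0.076] 9.1
blue 14523 px [119.  86.] mean [0.482  0.1042 0.0258] rect [0.483 0.1  ] [0.117 0.077] 15.6
bar 3868 px [92. 81.] mean [0.4811 0.103  0.048 ] rect [0.48   0.0885] [0.054 0.036] 15.7
bar 2292 px [362. 151.] mean [0.4964 0.259  0.0561] rect [0.4962 0.2628] [0.043 0.02 ] 8.8
bar 79 px [310.  70.] mean [0.4546 0.223  0.0279] rect [0.4547 0.2229] [0.006 0.006] 9.0
2.85 [0.5507 0.2414 0.2508] 0.0003329401254771377 [ 0.12072107  0.03195343 -0.14828399] 
 [[-0.988 -0.155  0.004]
 [-0.155  0.988  0.001]
 [-0.004  0.001 -1.   ]]
```

View pics/w2.png

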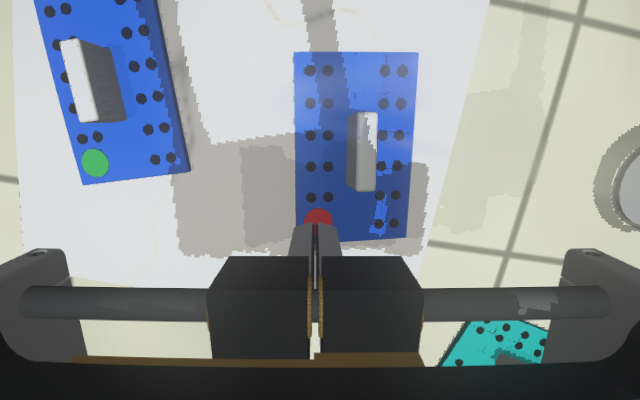

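Fingertips are right over the red sticker (318,217). Pressing.

```bash
python3 -m handwheel '0 0 0.8 0 0 0 1;0 0 1.3 0 0 0 1;0 0 1.7 0 0 0 1;0 0 2.1 0 0 0 1;0 0 2.4 0 0 0 1;0 0 2.5 0 0 0 1;0 0 2.5 0 0 0 1;0 0 2.5 0 0 0 1'
```

```text
t: 3.65
tcp_pos: [0.55, 0.2407, 0.2257]
tcp_rot: [-0.244, 3.131, -0.0]
force: [-2.8, -1.9, 12.0]
opening: 0.0005
gripper_force: 6.3
```

```bash
python3 -m handwheel '0 0 0 0 0 0 1;0 0 0 0 0 0 1;0 0 0 0 0 0 1;0 0 -1 0 0 0 1;0 0 -2 0 0 0 1;0 0 -5 0 0 0 0.4;0 0 -9 0 0 0 0.4;3 3 -9 0 0 0 0.4;5 2.7 -9 0 0 0 0.4;5 2.7 -9 0 0 0 0.4;5 2.7 -9 0 0 0 0.4;5 2.7 -9 0 0 0 0.4'; python3 m.py w3.png
```

```text
t: 4.85
tcp_pos: [0.4975, 0.2598, 0.3137]
tcp_rot: [-0.243, 3.131, 0.0]
force: [-0.2, 0.7, -0.3]
opening: 0.053
gripper_force: 0.0
red 323 px [287. 253.] mean [0.547  0.2426 0.0372] rect [0.5472 0.2427] [0.018 0.017] 9.3
blue 8866 px [314. 197.] mean [0.4953 0.2584 0.0296] rect [0.4992 0.2591] [0.12  0.076] 9.0
blue 8522 px [139. 148.] mean [0.4761 0.1026 0.0258] rect [0.4823 0.0979] [0.12  0.081] 15.3
bar 1777 px [124. 157.] mean [0.4804 0.1028 0.0481] rect [0.4853 0.091 ] [0.049 0.033] 16.3
bar 940 px [316. 206.] mean [0.4944 0.26   0.0577] rect [0.4958 0.2601] [0.043 0.013] 8.7
bar 41 px [154.  92.] mean [0.4269 0.1139 0.0266] rect [0.4269 0.1138] [0.005 0.005] 4.3
4.9 [0.4976 0.2597 0.3136] 0.05470853858307628 [-1.49565582  0.32825454 -0.08367944] 
 [[-0.988 -0.154  0.001]
 [-0.154  0.988  0.   ]
 [-0.001  0.    -1.   ]]
```

View pics/w3.png

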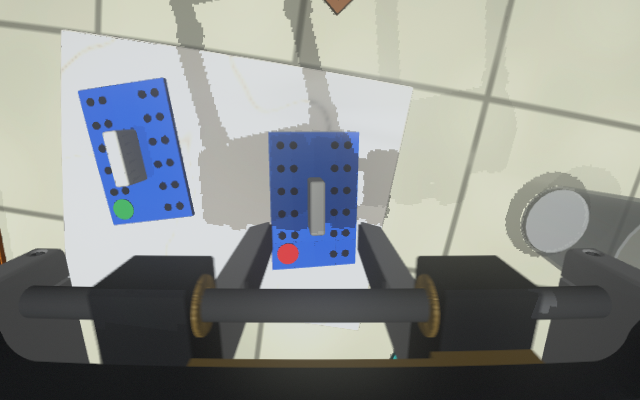

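The deck is back in its place, with the sticker at (287,253). The bar at (316,206) lies centred between the fingers and aligned with them. Going down to grip.

```bash
python3 -m handwheel '0 0 3 0 0 0 0.5;0 0 5 0 0 0 0.5;0 0 6.8 0 0 0 0.5;0 0 7.5 0 0 0 0.5;0 0 7.5 0 0 0 0.5;0 0 7.5 0 0 0 0.9;0 0 7.5 0 0 0 1;0 0 7.5 0 0 0 1;0 0 7.5 0 0 0 1;0 0 7.5 0 0 0 1;0 0 7.5 0 0 0 1' 25
```

```text
t: 6.0
tcp_pos: [0.4964, 0.26, 0.2392]
tcp_rot: [-0.243, 3.132, 0.001]
force: [-0.7, 0.8, 2.5]
opening: 0.0117
gripper_force: 25.0
```

```bash
python3 - <<'E'
from h import *
p=cam('top');hsv=cv2.cvtColor(p['pixels'],cv2.COLOR_RGB2HSV)
m=(hsv[...,0]>6)&(hsv[...,0]<24)&(hsv[...,1]>150);m[:, :350]=0;m[:,430:]=0
v,u=np.nonzero(m);w=world(p,u,v);w=w[(w[:,2]<.06)&(abs(w[:,0]-.53)<.15)&(abs(w[:,1]+.15)<.15)]
r=cv2.minAreaRect(w[:,:2].astype(np.float32));print(r, telemetry.sense()['opening'])
E
```

```text
((0.5323748588562012, -0.1505022943019867), (0.20835182070732117, 0.16641731560230255), 4.970256328582764) 0.01183296366035408
```

Gripped at 11.7 mm. The tray centre is (0.532,-0.150), yaw 5°. Lifting and carrying over.

```bash
python3 -m handwheel '0 0 -2 0 0 0 1;0 0 -5 0 0 0 1;0 0 -9 0 0 0 1;0 0 -12 0 0 0 1;1 -4 -12 0 0 0.07 1;1 -8 -12 0 0 0.07 1;1 -12 -12 0 0 0.07 1;2 -16 -12 0 0 0.07 1;2 -20 -12 0 0 0.07 1;2 -24 -12 0 0 0.07 1;2.8 -28 -12 0 0 0.07 1;2.8 -32 -12 0 0 0.07 1;2.8 -35.5 -12 0 0 0.07 1;2.8 -38.5 -12 0 0 0.07 1;2.8 -41 -12 0 0 0.07 1;2.8 -41 -12 0 0 0.07 1;2.8 -41 -12 0 0 0.07 1;2.8 -41 -12 0 0 0.07 1'; python3 - <<'E'
from h import *
cam('wrist','w4.png');print(telemetry.sense()['opening'])
E
```

```text
t: 7.85
tcp_pos: [0.5318, -0.1488, 0.3583]
tcp_rot: [0.135, -3.138, -0.002]
force: [0.9, 0.7, -2.0]
opening: 0.0115
gripper_force: 25.0
0.01173430413642564
```

View pics/w4.png

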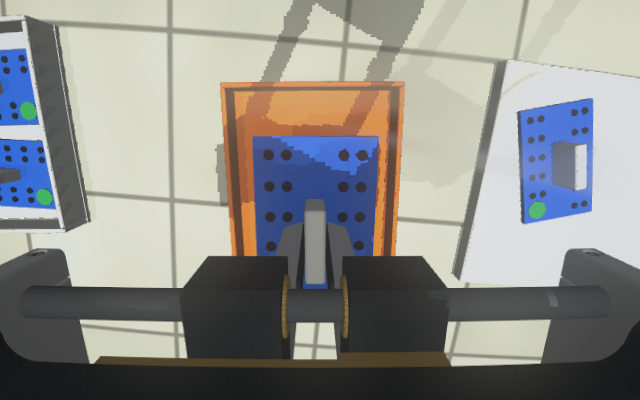

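The deck hangs level over the tray (313,170), within the walls. Lowering.

```bash
python3 -m handwheel '0 0 3 0 0 0 1;0 0 6 0 0 0 1;0 0 9 0 0 0 1;0 0 11 0 0 0 1;0 0 12 0 0 0 1;0 0 12.6 0 0 0 1;0 0 13 0 0 0 1;0 0 13.2 0 0 0 1;0 0 13.2 0 0 0 1'
```

```text
t: 8.8
tcp_pos: [0.5324, -0.1496, 0.2272]
tcp_rot: [-0.134, 3.138, -0.001]
force: [0.1, -0.1, -0.9]
opening: 0.0123
gripper_force: 25.0
```

```bash
python3 -m handwheel '0 0 0.2 0 0 0 1;0 0 0.2 0 0 0 0.8;0 0 0.2 0 0 0 0.7;0 0 0.2 0 0 0 0.6;0 0 0.2 0 0 0 0.6;0 0 0.2 0 0 0 0.6;0 0 -1 0 0 0 0.6;0 0 -4 0 0 0 0.6;0 0 -8 0 0 0 0.6;0 0 -12 0 0 0 0.6;0 0 -15 0 0 0 0.6;0 0 -15 0 0 0 0.6;0 0 -15 0 0 0 0.6;0 0 -15 0 0 0 0.6'; python3 m.py w5.png
```

```text
t: 10.2
tcp_pos: [0.5316, -0.1494, 0.3755]
tcp_rot: [0.134, -3.136, -0.002]
force: [-0.5, 0.7, 0.7]
opening: 0.0378
gripper_force: 0.0
red 204 px [293. 227.] mean [ 0.5806 -0.169   0.0222] rect [ 0.5809 -0.1689] [0.018 0.017] 6.7
blue 5162 px [314. 184.] mean [ 0.5316 -0.1501  0.0146] rect [ 0.5335 -0.1493] [0.12  0.075] 4.8
blue 4835 px [543. 156.] mean [0.477  0.095  0.0263] rect [0.4821 0.0995] [0.119 0.076] 15.6
blue 3071 px [ 32. 171.] mean [ 0.5435 -0.4768  0.0106] rect [ 0.5444 -0.4706] [0.076 0.108] 1.5
bar 1296 px [558. 164.] mean [0.482  0.0964 0.0471] rect [0.4841 0.1122] [0.055 0.039] 16.3
bar 719 px [ 28. 132.] mean [ 0.4992 -0.4822  0.0047] rect [ 0.4988 -0.4848] [0.017 0.067] 2.2
bar 556 px [316. 189.] mean [ 0.5297 -0.148   0.043 ] rect [ 0.5309 -0.148 ] [0.043 0.013] 5.1
10.25 [ 0.5316 -0.1494  0.3751] 0.03719443936363962 [-0.07212927 -0.17376383 -0.5711189 ] 
 [[-0.996 -0.085 -0.003]
 [-0.085  0.996  0.001]
 [ 0.003  0.002 -1.   ]]
```

View pics/w5.png

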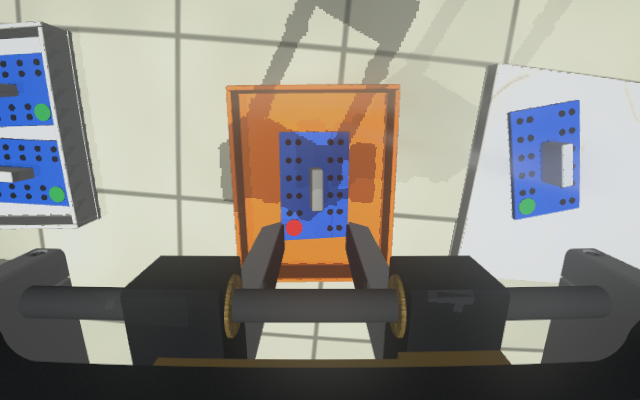

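The warped deck lies centred on the orange tray's floor, bar up, at (314,184). The flat deck is undisturbed at (543,156). Handing in.

```bash
python3 -c "
from rig import order;print(order.sign_off())"
```

```text
the job is handed in; nothing more can be done
None
```

I pressed the warped deck's raised corner down to the stone and laid the deck bar up in the middle of the orange tray. The flat deck stayed where it was, and I handed the job in at about 10 s; the sign-off returned no verdict.

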